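# Lock a clamp stud in front of a hard drive

## Task

Take the orange-handled clamp stud, drop its T-shaped head through the yellow-edged window of the slotted plate, slide it along the slot, handle still lengthways, right up to the blue hard drive in the black nest (touching, or at most a finger's width of 15 mm away), and only then turn it a quarter turn either way so that its head locks crossways under the lips. Let go and leave it standing there; leave the blue-handled stud where it is.

Things in the scene. Friction and masses are not known exactly. Their poses are not given: they have to be found in the camera images.
- stud: Orange-handled clamp stud, 92 mm tall, 0.16 kg, standing upright. Origin: centre of its underside, z up. Steel T-head 40 (x) by 22 (y) by 9 high; shank 10 diameter; collar 30 diameter at height 23-29; hub 18 diameter from 55; orange handle bar at height 62-92, 44 along x, 16 along y (grip it across the 16). Head and handle lie the same way (x); a half turn looks the same.
- blue_stud: Stud of the same height and handle, but blue, with a round foot 40 mm in diameter that does not fit the window. Not to be used or moved. Origin: centre of its underside.
- plate: Fixed aluminium T-slot plate, 140 (x) by 380 (y) by 26 mm high. Origin: centre of its underside. Slot along y at x = 0, 16 wide between lips, y = -102 to 190. Cavity below: 56 wide, height 6 (floor, the head rests on it) to 20, y to 170. Yellow-edged window 34 (x) by 56 (y) centred at y = -130: the head enters only here, lengthways; once in it slides and turns freely under the lips.
- nest: Black nest with a blue-cased hard drive 100 x 70 mm, fixed across the slot on the plate, axes as the plate's. Spans x -56 to 56, y 0 to 76, 15 mm high (top 41 above the table). Origin: on the plate's top, over the slot's middle, at the drive's end face, which looks along -y to the window. The stud's collar touches it when the stud's axis is 15 mm away; the cavity goes on beneath.
Things that resemble listed ones, but are neither listed nor needed, are in the scene too. Leave any green or white look-alike of the stud alone.

How it is judged (in metres and radians):
On the way, in this order (a step that is already met when the one before it is completed fails the run):
1. the orange stud's head is in the slot's cavity at the window, lengthways to the slot (z of stud in the frame of plate below 0.014 m and x of stud in the frame of plate between -0.02 and 0.02 m and y of stud in the frame of plate between -0.165 and -0.07 m and angle between the x axis of stud and the y axis of plate, either way round below 0.5 rad), for 0.05 s.
2. slid along the slot up to the drive (15 mm or less between collar and drive), still lengthways (within 30 degrees) (z of stud in the frame of plate below 0.016 m and x of stud in the frame of plate between -0.02 and 0.02 m and y of stud in the frame of nest between -0.031 and 0 m and angle between the x axis of stud and the y axis of plate, either way round below 0.53 rad), for 0.05 s.
At the end, for the whole second after the job is handed in: The orange stud stands released and still in the slot, its head on the cavity floor and crossways to the slot (within 15 degrees), its collar touching the drive or at most 15 mm from it (z of stud in the frame of plate below 0.01 m and x of stud in the frame of plate between -0.02 and 0.02 m and y of stud in the frame of nest between -0.031 and 0 m and angle between the x axis of stud and the x axis of plate, either way round below 0.27 rad and angle between stud's own z axis and vertical below 0.2 rad and linear speed of stud below 0.02 m/s).
It fails at once if the blue-handled stud is moved by more than 30 mm (distance of blue_stud from where it was at the start of the episode above 0.03 m).
It also fails if it takes over 45 s, if anything falls off the work surface, if the arm or the gripper's body presses on something with over 40 N, if the wrist force passes 120 N, or if a joint passes its speed limit or range.

## Robot

A 6-joint arm with a two-finger parallel gripper is mounted at the origin on the work surface. World frame = base frame: x ahead of the robot, y to its left, z up, the work surface at z = 0. Lengths are in mm, angles in rad, forces in N, time in s.
With the tool pointing down it reaches from about 275 to 1000 mm from the base axis. Payload 8.4 kg.
Tool frame: the origin (TCP) lies at the very end of the fingers, on their centre line; the grasp point (between the pads) lies 19 mm behind it; z points along the fingers, y is the direction in which the jaws open and shut (so a half turn about z gives the same grasp; the last joint's range is limited). The gripper opens to 85 mm and grips with 20 to 120 N. Pads are 22 mm wide; open, the fingers measure 114 mm over their backs; the gripper's body (76 mm by 85 mm) begins 54 mm behind the grasp point. The pads swing forward as they close: fully open they stand 13 mm farther back than shut.
Start: joints at [1.271, 0.353, 1.633, -0, 1.155, -0.002], TCP at [183.385, 597.493, 231.281] pointing down, gripper open.
Joint ranges: [-2.63, 2.63], [-0.92, 2.1], [0.06, 2.66], [-1.3, 4.44], [0, 2.69], [-3.02, 3.02]. Speed limits (rad/s): [2.22, 2.22, 2.79, 3.14, 3.14, 3.14].

## Interface

Orientations are given as [roll, pitch, yaw] about the fixed x, y, z axes, in that order (R = Rz(yaw) Ry(pitch) Rx(roll)).
In Python, from rig import r gives the robot as it stands.
- The arm moves only by the tool jog_arm, never from a script. Its argument "moves" is a list of rows, each an object with "grip": the gripper command: -1 is fully open, 1 is shut, values between are in proportion; "translation": the shift along the tool's x, y, z in m, a list of three; "twist": the turn, a rotation vector about the tool's x, y, z in rad, a list of three. In form: [{"grip": grip, "translation": [dx, dy, dz], "twist": [ax, ay, az]}, ...]. A call has 1 to 10 rows; each row shifts and turns the commanded pose from where the row before left it, along the tool's axes as they then stand; what a row does not reach is not made up. A row lasts 1/12 s, in which the tool goes at most 41.7 mm and 7.16 degrees, less where a joint would pass 70% of its speed; a pose out of reach is approached as far as the arm can. A call with a gripper value outside its range is refused whole. The fingers move at their own pace and stop on an object; "squeeze" is the grip in N (left out, the last holds). Time passes only in rows, so rows that do not move let the fingers close. It gives the time, the measured TCP pose, the force and the opening at its end, in the units of the state.
- r.sense(): the state, without advancing time (a new reading comes with each control period).
- r.grab_frame(name): name is "side" or "top" or "wrist"; returns (picture, depth): 420x560x3 uint8, red, green, blue; 420x560 float32, mm along the optical axis (not along the pixel's ray), 0 where there is no reading.
- r.calibration(name): a dict with "fx", "fy", "cx", "cy" (pixels), "R" (3x3) and "t" (3): a world point X has camera coordinates R X + t. Camera axes: x right, y down, z forward; pixel columns grow to the right and rows downward; lengths in mm; the calibration is good to about 2 mm. A picture is of the moment at which its call begins: read the wrist's pose just before it. calibration takes no time and is no camera call; for the wrist camera it gives the pose at the moment of the call.
- r.sign_off(): hands the job in, once; it reports no verdict.
The state is a dict: "clock": time; "qpos": joint angles; "qvel": joint speeds; "joint_efforts": joint torques, N m; "eef_pos": TCP position; "tcp_rot": TCP orientation; "contact_force": force on the tool from outside, world axes, zero at the start; "wrist_torque": the same for the moment, N m; "opening": opening from 0.0 (shut) to 1.0 (fully open).
Only numpy, scipy, OpenCV 4.12 (cv2) and the standard library are available. Lean on these libraries where they do the work, as an engineer would, in place of code of your own. Each camera call takes 0.05 s, during which the arm holds its last target.

## Working session

There is one attempt and no reset: what is moved stays moved. The work goes in short steps, Python scripts to look and compute and a tool call to move; the robot and the scene stay as the last step left them, time stands still between calls to the robot, and variables do not carry over. Pictures are saved under pics/ and viewed, and the job is handed in when it is done.

Besides the shell and the picture viewer there is one more tool, called after ">>>" as a command line: name --argument value ..., lists and objects as JSON in quotes. jog_arm: Moves the arm, as the interface text tells. Its arguments: {"type":"object","properties":{"moves":{"type":"array"},"squeeze":{"type":"number"}},"required":["moves"]}

```bash
mkdir -p pics; ls
python3 - <<'E'
from rig import r
import cv2,numpy as np
print(r.sense())
for n in("side","top","wrist"):
    c=r.calibration(n);print(n,c)
    im,d=r.grab_frame(n);cv2.imwrite(f"pics/{n}0.png",im[:,:,::-1]);np.savez(f"pics/{n}0.npz",im=im,d=d,**c)
E
```

```text
pics
{'clock': 0.0, 'qpos': array([ 1.27060128e+00,  3.53627590e-01,  1.63413500e+00,  9.78583485e-06,
        1.15524697e+00, -2.41855722e-03]), 'qvel': array([ 0.00032314,  0.00202492, -0.00160356, -0.00048947,  0.00021845,
        0.00098012]), 'joint_efforts': array([-1.45331628e-04, -6.05238032e+01, -3.42078602e+01,  5.73000420e-05,
        8.99875537e-03,  1.74598597e-05]), 'eef_pos': array([183.23486349, 597.02250181, 230.5741746 ]), 'tcp_rot': array([-3.14017578e+00, -1.23742259e-05,  2.84381220e+00]), 'contact_force': array([-0.33719239,  0.23649049, -0.53744175]), 'wrist_torque': array([ 0.05296282, -0.03951626, -0.01154457]), 'opening': 0.9994391953116993}
side {'fx': 479.6045932258186, 'fy': 479.6045932258186, 'cx': 281.2208887532015, 'cy': 206.0404728685246, 'R': array([[ 0.79201678, -0.61043578,  0.00880783],
       [-0.47135891, -0.62061139, -0.6266277 ],
       [ 0.38798221,  0.492148  , -0.77926898]]), 't': array([-512.62083628,  244.58933545,  849.10274716])}
top {'fx': 441.1942210204204, 'fy': 441.1942210204204, 'cx': 278.72408337524683, 'cy': 211.608804706248, 'R': array([[ 0.02367849, -0.99949156, -0.02135322],
       [-0.98525304, -0.01971004, -0.16996457],
       [ 0.16945728,  0.02506283, -0.9852188 ]]), 't': array([-88.38310797, 566.06181317, 956.42480448])}
wrist {'fx': 300.7128309769299, 'fy': 300.7128309769299, 'cx': 280.27126101388933, 'cy': 211.73943367867457, 'R': array([[ 0.2938385 ,  0.95585391, -0.00149823],
       [ 0.92083253, -0.2826515 ,  0.26865512],
       [ 0.25637157, -0.08032084, -0.96323527]]), 't': array([-624.71105275,  -34.45754573,  378.44552336])}
```

View pics/side0.png

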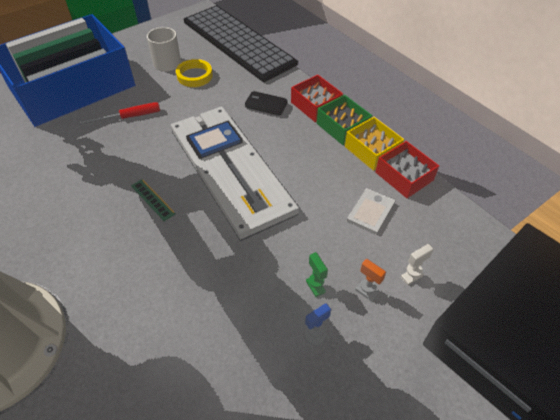

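View pics/top0.png

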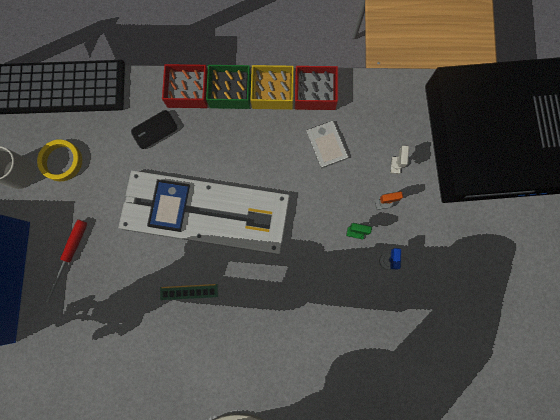

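View pics/wrist0.png

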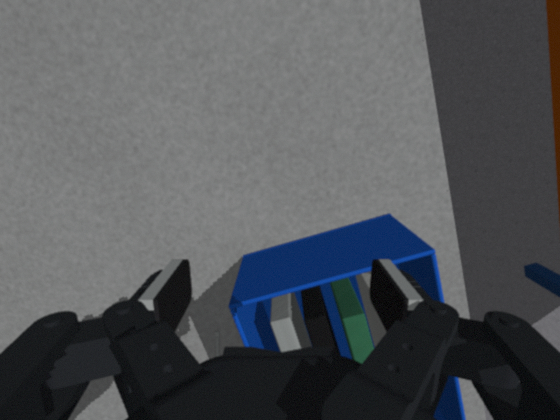

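The side view has orange at (372,270), green at (317,272), white at (418,262) and blue at (318,317). In the top view they are at (392,197), (358,230), (403,157) and (395,258). The orange one is the target. The window is at top (259,219), and the drive is at top (170,205). Next I'll confirm with a crop and measure.

```bash
cat > h.py <<'E'
import numpy as np,cv2
def ray(c,u,v):
    R=np.array(c['R']);t=np.array(c['t']);o=-R.T@t
    d=R.T@np.array([(u-c['cx'])/c['fx'],(v-c['cy'])/c['fy'],1.]);return o,d
def onz(c,u,v,z):
    o,d=ray(c,u,v);return o+d*(z-o[2])/d[2]
def tri(c1,p1,c2,p2):
    A=[];b=[]
    for c,p in((c1,p1),(c2,p2)):
        o,d=ray(c,*p);d=d/np.linalg.norm(d);P=np.eye(3)-np.outer(d,d);A.append(P);b.append(P@o)
    A=np.vstack(A);b=np.hstack(b);x=np.linalg.lstsq(A,b,rcond=None)[0];return x,np.linalg.norm(A@x-b)
def pts(c,d,mask):
    v,u=np.nonzero(mask&(d>0));z=d[v,u];X=np.stack([(u-c['cx'])/c['fx']*z,(v-c['cy'])/c['fy']*z,z],1)
    return (X-np.array(c['t']))@np.array(c['R'])
def hsv(im):return cv2.cvtColor(im,cv2.COLOR_RGB2HSV)
def blob(m,box=None):
    m=m.astype(np.uint8).copy()
    if box is not None:
        k=np.zeros_like(m);k[box[1]:box[3],box[0]:box[2]]=1;m&=k
    n,l,s,ce=cv2.connectedComponentsWithStats(m);i=1+np.argmax(s[1:,4]);return l==i,ce[i],s[i]
E
python3 - <<'E'
from h import *
D={n:dict(np.load(f"pics/{n}0.npz")) for n in("side","top")}
box={"side":(345,250,400,300),"top":(370,185,410,215)}
cen={}
for n in D:
    H=hsv(D[n]['im']);m=(H[...,0]<14)&(H[...,1]>150)&(H[...,2]>80)
    b,c,s=blob(m,box[n]);cen[n]=c;P=pts(D[n],D[n]['d'],b)
    top=P[P[:,2]>np.percentile(P[:,2],90)-6]
    print(n,c,s,"z pct",np.percentile(P[:,2],[5,50,95]),"mean",P.mean(0))
    T=P[P[:,2]>86]; 
    if len(T)>10: print(' topface',len(T),cv2.minAreaRect(T[:,:2].astype(np.float32)),T.mean(0))
    H2=(H[...,0]>15)&(H[...,0]<35)&(H[...,1]>110)&(H[...,2]>70)
    bx={"side":(235,180,280,220),"top":(240,205,280,235)}[n]
    k=np.zeros_like(H2);k[bx[1]:bx[3],bx[0]:bx[2]]=1
    P=pts(D[n],D[n]['d'],H2&k);print(' window',(H2&k).sum(),np.median(P[:,2]))
    v,u=np.nonzero(H2&k);print(cv2.minAreaRect(np.stack([u,v],1).astype(np.float32)))
    Q=np.array([onz(D[n],a,e,26)[:2] for a,e in zip(u,v)],np.float32);print(cv2.minAreaRect(Q))
    H3=(H[...,0]>100)&(H[...,0]<130)&(H[...,1]>110)&(H[...,2]>30)
    bx={"side":(180,115,250,165),"top":(140,175,195,235)}[n]
    k=np.zeros_like(H2);k[bx[1]:bx[3],bx[0]:bx[2]]=1
    v,u=np.nonzero(H3&k);P=pts(D[n],D[n]['d'],H3&k);print(' drive',np.percentile(P[:,2],[5,50,95]))
    Q=np.array([onz(D[n],a,e,41)[:2] for a,e in zip(u,v)],np.float32);print(cv2.minAreaRect(Q))
print(tri(D['side'],cen['side'],D['top'],cen['top']))
a=cv2.resize(D['side']['im'][235:335,290:440],None,fx=4,fy=4,interpolation=2)[:,:,::-1]
b=cv2.resize(D['top']['im'][160:260,110:310],None,fx=4,fy=4,interpolation=2)[:,:,::-1]
cv2.imwrite('pics/cs.png',a);cv2.imwrite('pics/ct.png',b)
E
```

```text
side [372.85015291 271.24159021] [362 259  23  24 327] z pct [66.49875307 88.81129873 92.41490453] mean [ 596.70618473 -330.90322581   84.35522237]
 topface 199 ((599.5498046875, -328.65142822265625), (17.467273712158203, 42.49127960205078), 13.783994674682617) [ 598.66654685 -329.23403187   90.37816296]
 window 103 25.210660394207167
((255.814453125, 200.58248901367188), (20.408458709716797, 24.165239334106445), 66.03751373291016)
((552.5125732421875, -32.88478088378906), (53.91650390625, 46.7465705871582), 82.6165771484375)
 drive [36.70495611 39.26502188 41.87901557]
((580.5968017578125, 172.65113830566406), (70.86331176757812, 100.40718841552734), 82.28107452392578)
top [391.0877193  196.77192982] [380 191  23  12 171] z pct [74.30890597 92.05573701 95.50215043] mean [ 598.22355691 -321.05014747   89.96990657]
 topface 147 ((599.4664306640625, -322.6034240722656), (15.566128730773926, 43.39469909667969), 13.236928939819336) [ 599.00470628 -322.31631952   92.26995007]
 window 132 27.340458793674912
((258.0000305175781, 219.5), (23.509056091308594, 20.714271545410156), 9.462322235107422)
((552.0967407226562, -27.85999298095703), (54.55170822143555, 48.32655715942383), 82.18049621582031)
 drive [39.21293137 42.36202751 45.45769466]
((580.0831909179688, 178.39785766601562), (70.87201690673828, 99.57164764404297), 82.20838165283203)
(array([ 603.14076984, -326.04184335,   70.98990635]), np.float64(1.4055211738677011))
```

View pics/cs.png

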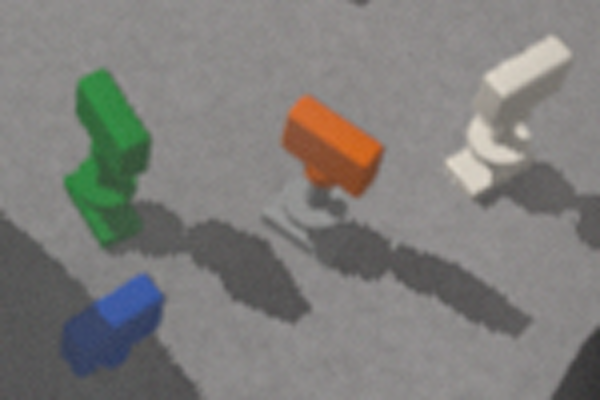

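View pics/ct.png

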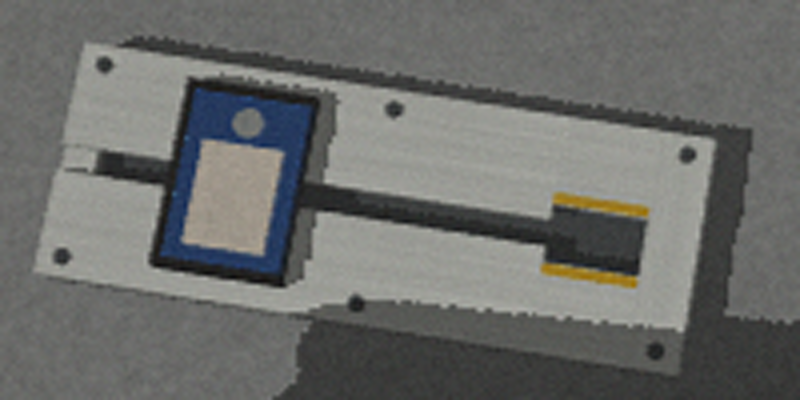

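The crop confirms it. The orange stud has the orange bar, a steel T-head and a collar, and it stands upright. Green and white are look-alikes, and blue has the round foot. The two fixed cameras differ by about 5 mm in y, so I'll refine with the wrist camera. First I'll work out the viewing pose.

```bash
cat >> h.py <<'E'
from scipy.spatial.transform import Rotation as Ro
def pose(s):return np.array(s['eef_pos']),Ro.from_euler('xyz',s['tcp_rot'])
def delta(s,p,yaw=None):
    p0,R0=pose(s);print('tool shift mm',np.round(R0.inv().apply(np.array(p)-p0),1),end=' ')
    if yaw is not None:
        T=Ro.from_euler('xyz',[np.pi,0,yaw]);print('twist',np.round((R0.inv()*T).as_rotvec(),4),' shift in final tool',np.round(T.inv().apply(np.array(p)-p0),1))
    else:print()
E
python3 - <<'E'
from rig import r
from h import *
s=r.sense();c=r.calibration('wrist');p,R=pose(s)
o=-c['R'].T@c['t'];print('cam in tool',R.inv().apply(o-p),'fwd',R.inv().apply(c['R'][2]))
# view pose: TCP z 200, cam axis through (599,-325,80)
T=Ro.from_euler('xyz',[np.pi,0,np.radians(103.5)])
co=T.apply(R.inv().apply(o-p));f=T.apply(R.inv().apply(c['R'][2]))
zc=230+co[2];k=(80-zc)/f[2];tcp=np.array([599,-325,80])-k*f-co;print(tcp)
delta(s,tcp,np.radians(103.5))
E
```

```text
cam in tool [  68.1934285     0.53506259 -142.17908959] fwd [-2.68676634e-01 -4.32104097e-04  9.63230336e-01]
[ 595.50119597 -312.15699303  230.        ]
tool shift mm [-660.9 -748.4    1.5] twist [-9.0000e-04  5.0000e-04  1.0374e+00]  shift in final tool [-9.804e+02  1.886e+02  8.000e-01]
```

>>> jog_arm --moves '[{"grip":-1,"translation":[-0.0264,-0.0299,0],"twist":[0,0,0]},{"grip":-1,"translation":[-0.0264,-0.0299,0],"twist":[0,0,0]},{"grip":-1,"translation":[-0.0264,-0.0299,0],"twist":[0,0,0]},{"grip":-1,"translation":[-0.0264,-0.0299,0],"twist":[0,0,0]},{"grip":-1,"translation":[-0.0264,-0.0299,0],"twist":[0,0,0]},{"grip":-1,"translation":[-0.0264,-0.0299,0],"twist":[0,0,0]},{"grip":-1,"translation":[-0.0264,-0.0299,0],"twist":[0,0,0]},{"grip":-1,"translation":[-0.0264,-0.0299,0],"twist":[0,0,0]},{"grip":-1,"translation":[-0.0264,-0.0299,0],"twist":[0,0,0]},{"grip":-1,"translation":[-0.0264,-0.0299,0],"twist":[0,0,0]}]'

```text
clock: 0.98
eef_pos: [348.2, 232.4, 231.3]
tcp_rot: [3.141, 0.0, 2.844]
contact_force: [1.0, -0.3, -0.7]
opening: 1.0
```

>>> jog_arm --moves '[{"grip":-1,"translation":[-0.0264,-0.0299,0],"twist":[0,0,0]},{"grip":-1,"translation":[-0.0264,-0.0299,0],"twist":[0,0,0]},{"grip":-1,"translation":[-0.0264,-0.0299,0],"twist":[0,0,0]},{"grip":-1,"translation":[-0.0264,-0.0299,0],"twist":[0,0,0]},{"grip":-1,"translation":[-0.0264,-0.0299,0],"twist":[0,0,0]},{"grip":-1,"translation":[-0.0264,-0.0299,0],"twist":[0,0,0]},{"grip":-1,"translation":[-0.0264,-0.0299,0],"twist":[0,0,0]},{"grip":-1,"translation":[-0.0264,-0.0299,0],"twist":[0,0,0]},{"grip":-1,"translation":[-0.0264,-0.0299,0],"twist":[0,0,0]},{"grip":-1,"translation":[-0.0264,-0.0299,0],"twist":[0,0,0]}]'

```text
clock: 1.82
eef_pos: [512.9, -131.2, 231.2]
tcp_rot: [3.141, -0.0, 2.843]
contact_force: [1.2, -0.8, -0.6]
opening: 1.0
```

>>> jog_arm --moves '[{"grip":-1,"translation":[-0.0264,-0.0299,0],"twist":[0,0,0]},{"grip":-1,"translation":[-0.0264,-0.0299,0],"twist":[0,0,0]},{"grip":-1,"translation":[-0.0264,-0.0299,0],"twist":[0,0,0]},{"grip":-1,"translation":[-0.0264,-0.0299,0],"twist":[0,0,0]},{"grip":-1,"translation":[-0.0264,-0.0299,0],"twist":[0,0,0]},{"grip":-1,"translation":[0,0,0],"twist":[0,0,0.115]},{"grip":-1,"translation":[0,0,0],"twist":[0,0,0.115]},{"grip":-1,"translation":[0,0,0],"twist":[0,0,0.115]},{"grip":-1,"translation":[0,0,0],"twist":[0,0,0.115]},{"grip":-1,"translation":[0,0,0],"twist":[0,0,0.115]}]'

```text
clock: 2.65
eef_pos: [594.8, -310.8, 230.8]
tcp_rot: [-3.141, -0.001, 2.263]
contact_force: [-0.5, -0.2, -0.1]
opening: 1.002
```

>>> jog_arm --moves '[{"grip":-1,"translation":[0,0,0],"twist":[0,0,0.115]},{"grip":-1,"translation":[0,0,0],"twist":[0,0,0.115]},{"grip":-1,"translation":[0,0,0],"twist":[0,0,0.115]},{"grip":-1,"translation":[0,0,0],"twist":[0,0,0.115]},{"grip":-1,"translation":[0,0,0],"twist":[0,0,0]},{"grip":-1,"translation":[0,0,0],"twist":[0,0,0]}]'

```text
clock: 3.15
eef_pos: [594.9, -310.7, 231.0]
tcp_rot: [-3.141, -0.0, 1.812]
contact_force: [0.2, 0.1, 0.2]
opening: 0.999
```

```bash
cat > w.py <<'E'
import sys
from rig import r
from h import *
n=sys.argv[1]
c=r.calibration('wrist');s=r.sense();im,d=r.grab_frame('wrist')
cv2.imwrite(f"pics/{n}.png",im[:,:,::-1]);np.savez(f"pics/{n}.npz",im=im,d=d,**c)
print(s['clock'],s['eef_pos'],s['tcp_rot'],s['opening'],s['contact_force'])
E
python3 w.py w1
```

```text
3.15 [ 594.85988375 -310.68022082  230.98976345] [-3.14119940e+00 -3.41700046e-04  1.81238524e+00] 0.9990719407846401 [0.17771317 0.13029994 0.20327434]
```

View pics/w1.png

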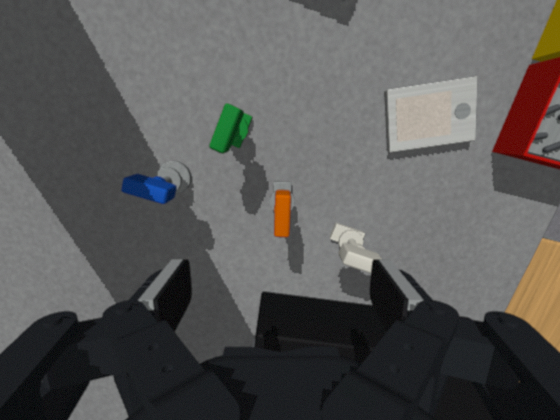

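The wrist view shows orange at (282,213), upright and aligned with the jaws. White is about 60 mm to the right at (350,250), so I'll go in with the jaws partly closed.

```bash
cat > st.py <<'E'
import sys
from h import *
D=dict(np.load(f"pics/{sys.argv[1]}.npz"));H=hsv(D['im']);m=(H[...,0]<14)&(H[...,1]>150)&(H[...,2]>80)
b,c,s=blob(m,(200,130,360,300));P=pts(D,D['d'],b);print(c,s,np.percentile(P[:,2],[5,50,95]))
T=P[P[:,2]>np.percentile(P[:,2],95)-7];print('depth top',T.mean(0),cv2.minAreaRect(T[:,:2].astype(np.float32)))
v,u=np.nonzero(b);w=(H[...,2])[v,u];
for z in(92,):
    Q=np.array([onz(D,x,y,z)[:2] for x,y in zip(u,v)],np.float32);print('plane',z,cv2.minAreaRect(Q))
E
python3 st.py w1
```

```text
[283.28682171 210.12403101] [274 190  17  47 129] [69.38033911 90.22824178 91.83364026]
depth top [ 601.75954901 -323.58249946   90.50085557] ((599.9700927734375, -324.2740478515625), (15.36149787902832, 42.38224411010742), 11.497781753540039)
plane 92 ((599.2791137695312, -321.6045837402344), (15.539773941040039, 46.54881286621094), 13.494950294494629)
```

```bash
sed -i 's/(H\[...,0\]<14)&(H\[...,1\]>150)&(H\[...,2\]>80)/((H[...,0]<18)|(H[...,0]>172))\&(H[...,1]>130)\&(H[...,2]>50)/' st.py; python3 st.py w1
python3 - <<'E'
from h import *
D=dict(np.load("pics/w1.npz"));H=hsv(D['im']);print(H[190:240:6,282])
E
```

```text
[281.96584699 213.19808743] [274 190  17  47 732] [78.78723244 91.14832926 92.57919054]
depth top [ 599.75265118 -323.38007632   91.15636603] ((600.08203125, -324.1014404296875), (15.64274787902832, 42.96869659423828), 11.243340492248535)
plane 92 ((599.3136596679688, -321.5935974121094), (15.61223316192627, 46.5657844543457), 13.494950294494629)
[[ 11 178 146]
 [ 14 251 205]
 [ 15 255 191]
 [ 14 252 190]
 [ 14 255 188]
 [ 14 255 187]
 [ 14 255 186]
 [ 15 255 184]
 [  0   8 123]]
```

```bash
python3 -c "
from rig import r
from h import *
s=r.sense();delta(s,[599.8,-323.8,63],np.radians(103.2))"
```

```text
tool shift mm [-13.9   1.7 168. ] twist [-0.0004 -0.0003  0.0117]  shift in final tool [-13.9   1.8 168. ]
```

>>> jog_arm --moves '[{"grip":0.2,"translation":[-0.014,0.002,0.02],"twist":[0,0,0.01]},{"grip":0.2,"translation":[0,0,0.02],"twist":[0,0,0]},{"grip":0.2,"translation":[0,0,0.02],"twist":[0,0,0]},{"grip":0.2,"translation":[0,0,0.02],"twist":[0,0,0]},{"grip":0.2,"translation":[0,0,0],"twist":[0,0,0]},{"grip":0.2,"translation":[0,0,0],"twist":[0,0,0]}]'

```text
clock: 3.7
eef_pos: [599.6, -323.5, 150.5]
tcp_rot: [-3.14, -0.002, 1.801]
contact_force: [0.3, 0.0, 1.1]
opening: 0.402
```

```bash
python3 w.py w2;python3 st.py w2
```

```text
3.7 [ 599.61932726 -323.53738009  150.4536458 ] [-3.13978617e+00 -1.59286923e-03  1.80092872e+00] 0.401672337484641 [0.29231822 0.00876592 1.10084263]
[280.77090909 225.78763636] [ 270  193   23   66 1375] [80.51037341 91.18654476 92.47092964]
depth top [ 599.84912164 -323.21723221   91.14251344] ((600.1915283203125, -323.9779357910156), (15.72707748413086, 43.02265930175781), 12.555471420288086)
plane 92 ((599.6378784179688, -321.54217529296875), (15.431415557861328, 47.93720245361328), 12.635603904724121)
```

View pics/w2.png

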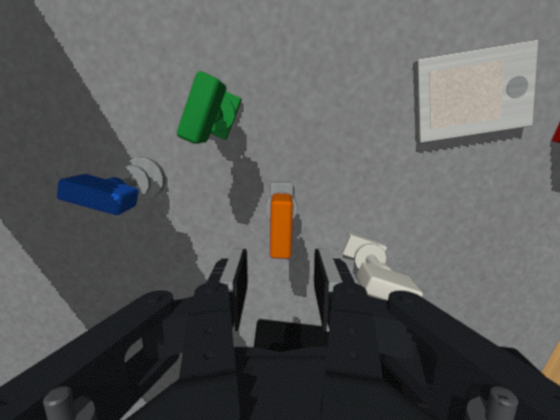

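At both heights the handle top comes out at z ≈ 92, centred at (600,-324) between the fingers. I'll descend and grip.

>>> jog_arm --moves '[{"grip":0.2,"translation":[0,0,0.025],"twist":[0,0,0.005]},{"grip":0.2,"translation":[0,0,0.025],"twist":[0,0,0]},{"grip":0.2,"translation":[0,0,0.025],"twist":[0,0,0]},{"grip":0.2,"translation":[0,0,0.012],"twist":[0,0,0]},{"grip":0.2,"translation":[0,0,0],"twist":[0,0,0]},{"grip":1,"translation":[0,0,0],"twist":[0,0,0]},{"grip":1,"translation":[0,0,0],"twist":[0,0,0]},{"grip":1,"translation":[0,0,0],"twist":[0,0,0]},{"grip":1,"translation":[0,0,0],"twist":[0,0,0]}]' --squeeze 60

```text
clock: 4.5
eef_pos: [601.2, -324.4, 66.1]
tcp_rot: [3.14, 0.002, 1.794]
contact_force: [-0.2, 0.9, 3.5]
opening: 0.177
```

>>> jog_arm --moves '[{"grip":1,"translation":[0,0,-0.01],"twist":[0,0,0]},{"grip":1,"translation":[0,0,-0.025],"twist":[0,0,0]},{"grip":1,"translation":[0,0,-0.025],"twist":[0,0,0]},{"grip":1,"translation":[0,0,-0.025],"twist":[0,0,0]},{"grip":1,"translation":[0,0,-0.025],"twist":[0,0,0]},{"grip":1,"translation":[0,0,0],"twist":[0,0,0]}]'

```text
clock: 5.0
eef_pos: [602.9, -325.4, 181.1]
tcp_rot: [3.135, 0.006, 1.794]
contact_force: [1.2, -1.5, -1.1]
opening: 0.176
```

```bash
python3 w.py w3; python3 -c "
from rig import r
from h import *
s=r.sense();delta(s,[540,-115,176],np.radians(82.2))"
```

```text
5.0 [ 602.89585116 -325.35462819  181.14777706] [3.13502032 0.00578174 1.79379306] 0.1759924350468413 [ 1.17212866 -1.45172779 -1.07682855]
tool shift mm [218.4 -14.1   1.5] twist [0.0054 0.0033 0.3592]  shift in final tool [199.5 -89.9   2.5]
```

View pics/w3.png

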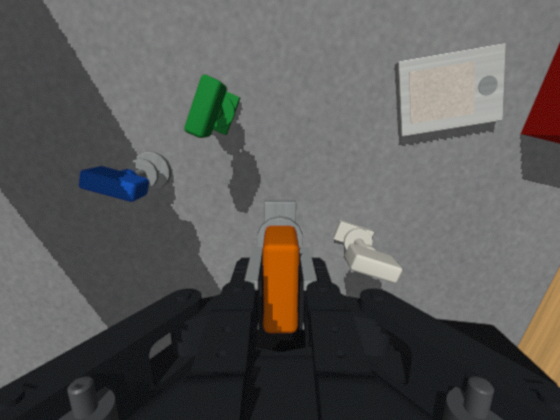

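The stud is held straight and lifted. Now I'll carry it to a place from which the window can be seen.

>>> jog_arm --moves '[{"grip":1,"translation":[0.02,-0.001,0],"twist":[0,0,0]},{"grip":1,"translation":[0.036,-0.002,0],"twist":[0,0,0]},{"grip":1,"translation":[0.036,-0.002,0],"twist":[0,0,0]},{"grip":1,"translation":[0.036,-0.002,0],"twist":[0,0,0]},{"grip":1,"translation":[0.036,-0.002,0],"twist":[0,0,0]},{"grip":1,"translation":[0.036,-0.003,0],"twist":[0,0,0]},{"grip":1,"translation":[0.018,-0.002,0],"twist":[0,0,0.06]},{"grip":1,"translation":[0,0,0],"twist":[0,0,0.12]},{"grip":1,"translation":[0,0,0],"twist":[0,0,0.12]},{"grip":1,"translation":[0,0,0],"twist":[0,0,0.06]}]'

```text
clock: 5.88
eef_pos: [537.6, -113.6, 173.7]
tcp_rot: [-3.14, -0.0, 1.428]
contact_force: [-0.4, -0.4, -1.8]
opening: 0.177
```

>>> jog_arm --moves '[{"grip":1,"translation":[0,0,0],"twist":[0,0,0]},{"grip":1,"translation":[0,0,0],"twist":[0,0,0]},{"grip":1,"translation":[0,0,0],"twist":[0,0,0]}]'

```text
clock: 6.13
eef_pos: [538.0, -114.4, 173.9]
tcp_rot: [-3.141, -0.0, 1.436]
contact_force: [0.5, 0.6, -1.8]
opening: 0.176
```

```bash
python3 w.py w4
```

```text
6.1333 [ 538.00552069 -114.41555636  173.88803263] [-3.14074943e+00 -5.47344200e-05  1.43596575e+00] 0.17574260377846396 [ 0.54702307  0.62836189 -1.81183107]
```

View pics/w4.png

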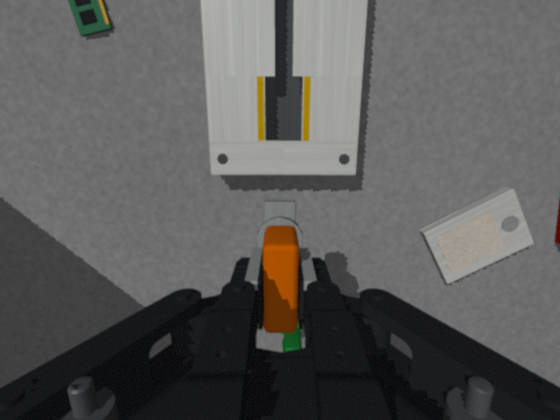

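The window is at (284,108), directly ahead of the stud, with the yellow edges at columns 261 and 306. Now to measure it.

```bash
cat > win.py <<'E'
import sys
from h import *
D=dict(np.load(f"pics/{sys.argv[1]}.npz"));s_y=float(sys.argv[2]) if len(sys.argv)>2 else None
H=hsv(D['im']);m=(H[...,0]>15)&(H[...,0]<35)&(H[...,1]>110)&(H[...,2]>60)
k=np.zeros_like(m);k[:260,230:340]=1
m=m&k;P=pts(D,D['d'],m);print('z',np.median(P[:,2]),m.sum())
v,u=np.nonzero(m);Q=np.array([onz(D,a,b,26)[:2] for a,b in zip(u,v)],np.float32)
rc=cv2.minAreaRect(Q);print('win plane',rc);
# edge directions
mid=(u.min()+u.max())/2
for sel in(u<mid,u>mid):
    l=cv2.fitLine(Q[sel],cv2.DIST_L2,0,.01,.01).ravel();print('line dir deg',np.degrees(np.arctan2(l[1],l[0]))%180,l[2:])
E
python3 win.py w4
python3 - <<'E'
from h import *
D=dict(np.load("pics/w4.npz"));a=cv2.resize(D['im'][40:240,190:390],None,fx=3,fy=3,interpolation=2)[:,:,::-1];cv2.imwrite('pics/c4.png',a)
H=hsv(D['im']);m=((H[...,0]<18)|(H[...,0]>172))&(H[...,1]>130)&(H[...,2]>50)
b,c,s=blob(m,(200,200,360,345));P=pts(D,D['d'],b);zt=np.percentile(P[:,2],97);T=P[P[:,2]>zt-6];print('handle',zt,cv2.minAreaRect(T[:,:2].astype(np.float32)))
E
```

```text
z 26.054649814390032 764
win plane ((551.6914672851562, -30.624940872192383), (54.602272033691406, 47.47419357299805), 82.25267028808594)
line dir deg 82.57075 [531.0401 -27.1843]
line dir deg 82.11608 [572.5532   -32.901173]
handle 200.37780465757314 ((538.1425170898438, -113.9031982421875), (43.414955139160156, 16.121248245239258), 82.19019317626953)
```

View pics/c4.png

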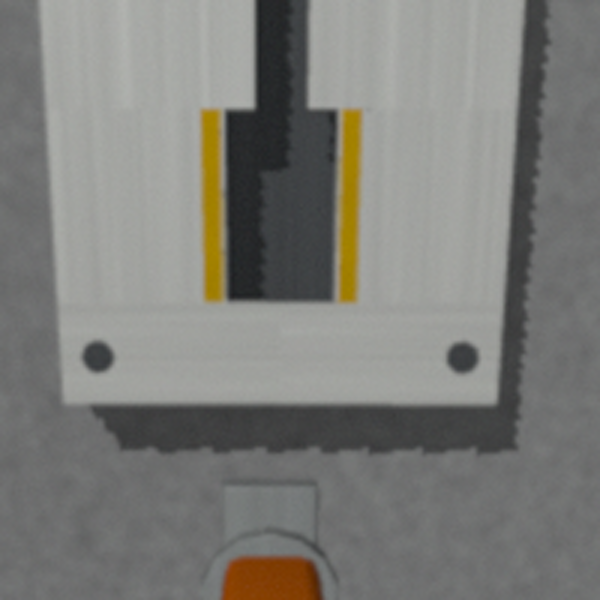

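Shift needed is about 84.5 mm along tool x and 2.3 mm along tool y. I'll move over the window, lower to just above the plate and look.

>>> jog_arm --moves '[{"grip":1,"translation":[0.02,0.0023,0],"twist":[0,0,0]},{"grip":1,"translation":[0.03,0,0],"twist":[0,0,0]},{"grip":1,"translation":[0.02,0,0],"twist":[0,0,0]},{"grip":1,"translation":[0.0145,0,0.01],"twist":[0,0,0]},{"grip":1,"translation":[0,0,0.025],"twist":[0,0,0]},{"grip":1,"translation":[0,0,0.02],"twist":[0,0,0]},{"grip":1,"translation":[0,0,0.01],"twist":[0,0,0]},{"grip":1,"translation":[0,0,0],"twist":[0,0,0]},{"grip":1,"translation":[0,0,0],"twist":[0,0,0]}]'

```text
clock: 6.93
eef_pos: [552.1, -31.2, 109.2]
tcp_rot: [-3.141, 0.0, 1.434]
contact_force: [0.0, -0.1, -1.5]
opening: 0.176
```

```bash
python3 w.py w5; python3 win.py w5
cat > han.py <<'E'
import sys
from h import *
D=dict(np.load(f"pics/{sys.argv[1]}.npz"))
H=hsv(D['im']);m=((H[...,0]<18)|(H[...,0]>172))&(H[...,1]>130)&(H[...,2]>50)
b,c,s=blob(m,(200,200,360,345));P=pts(D,D['d'],b);zt=np.percentile(P[:,2],97);T=P[P[:,2]>zt-6];print('handle',zt,cv2.minAreaRect(T[:,:2].astype(np.float32)))
a=cv2.resize(D['im'][150:300,180:380],None,fx=4,fy=4,interpolation=2)[:,:,::-1];cv2.imwrite(f'pics/c_{sys.argv[1]}.png',a)
E
python3 han.py w5
```

```text
6.9333 [552.09367274 -31.20916572 109.1989676 ] [-3.14063120e+00  8.25493973e-05  1.43395318e+00] 0.17645285211565995 [ 0.02345194 -0.06186443 -1.48963898]
z 26.049586956388325 929
win plane ((551.8208618164062, -29.7884521484375), (53.831356048583984, 47.62199020385742), 82.15058898925781)
line dir deg 81.849434 [531.30853 -24.77385]
line dir deg 81.96418 [572.8245   -30.841597]
handle 135.65355057940468 ((551.9314575195312, -30.83854866027832), (44.0053596496582, 16.087247848510742), 81.32998657226562)
```

View pics/w5.png

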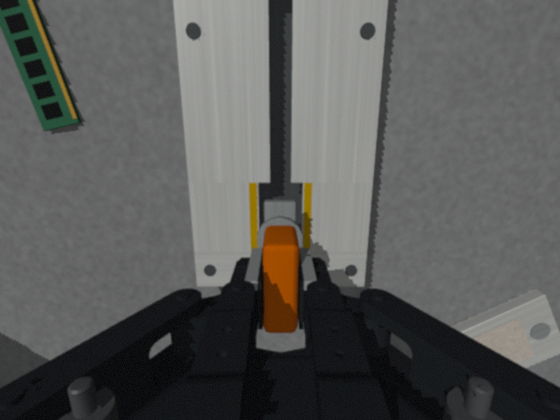

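View pics/c_w5.png

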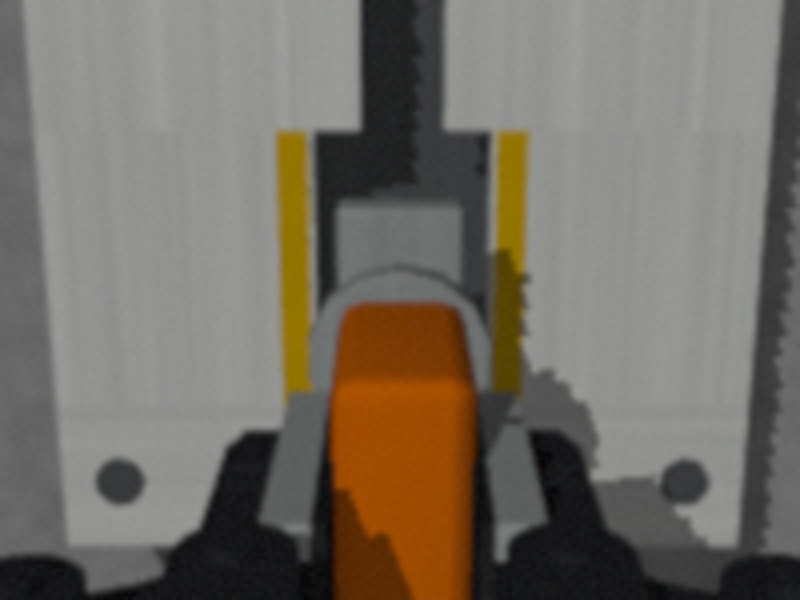

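The head is centred over the window, with its underside at z ≈ 44. I'll lower it 35 mm to about 2 mm above the floor.

>>> jog_arm --moves '[{"grip":1,"translation":[0.001,0,0.01],"twist":[0,0,0]},{"grip":1,"translation":[0,0,0.008],"twist":[0,0,0]},{"grip":1,"translation":[0,0,0.006],"twist":[0,0,0]},{"grip":1,"translation":[0,0,0.006],"twist":[0,0,0]},{"grip":1,"translation":[0,0,0.005],"twist":[0,0,0]},{"grip":1,"translation":[0,0,0],"twist":[0,0,0]},{"grip":1,"translation":[0,0,0],"twist":[0,0,0]}]'

```text
clock: 7.57
eef_pos: [552.1, -30.0, 73.9]
tcp_rot: [-3.141, 0.0, 1.434]
contact_force: [0.1, 0.2, -2.0]
opening: 0.176
```

```bash
python3 w.py w6; python3 han.py w6; python3 win.py w6
```

```text
7.5667 [552.09476278 -30.00584678  73.89409564] [-3.14078371e+00  8.20957291e-05  1.43378181e+00] 0.17628411813305714 [ 0.07957125  0.24300594 -2.04089516]
handle 100.38948580620689 ((551.9755249023438, -29.583986282348633), (43.54718017578125, 16.12395477294922), 81.27497863769531)
z 26.059631841008624 1032
win plane ((552.5635986328125, -24.617887496948242), (44.114234924316406, 47.671688079833984), 82.1609115600586)
line dir deg 81.35679 [531.9487   -20.118076]
line dir deg 82.98481 [573.7032   -25.815603]
```

View pics/w6.png

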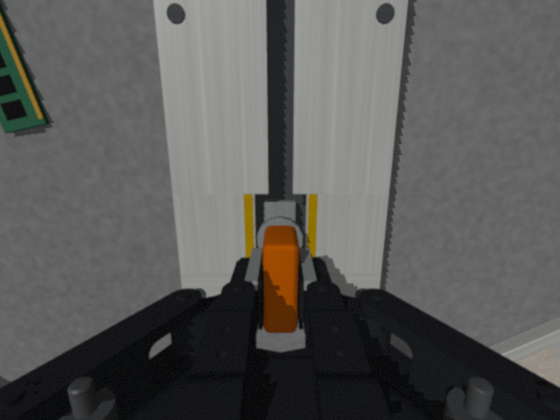

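Head in the window at z ≈ 8.4 and aligned, with no contact force. I'll slide it 110 mm along the slot, then look at the drive's face.

>>> jog_arm --moves '[{"grip":1,"translation":[0.008,0,0],"twist":[0,0,0]},{"grip":1,"translation":[0.015,0,0],"twist":[0,0,0]},{"grip":1,"translation":[0.02,0,0],"twist":[0,0,0]},{"grip":1,"translation":[0.02,0,0],"twist":[0,0,0]},{"grip":1,"translation":[0.02,0,0],"twist":[0,0,0]},{"grip":1,"translation":[0.015,0,0],"twist":[0,0,0]},{"grip":1,"translation":[0.012,0,0],"twist":[0,0,0]},{"grip":1,"translation":[0,0,0],"twist":[0,0,0]},{"grip":1,"translation":[0,0,0],"twist":[0,0,0]}]'

```text
clock: 8.37
eef_pos: [567.4, 79.6, 74.4]
tcp_rot: [3.141, 0.0, 1.435]
contact_force: [0.6, -0.3, -2.1]
opening: 0.177
```

```bash
python3 w.py w7; python3 han.py w7
```

```text
8.3667 [567.43309915  79.58449821  74.44614109] [3.14130872e+00 7.95881627e-05 1.43522666e+00] 0.17700302010988678 [ 0.618316   -0.29982803 -2.0771471 ]
handle 100.95187791836054 ((567.2427368164062, 79.67889404296875), (44.15867233276367, 16.046289443969727), 81.39930725097656)
```

View pics/w7.png

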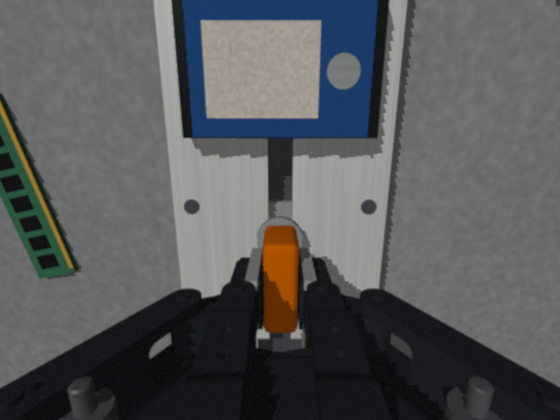

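Run:
```python
from h import *
D=dict(np.load("pics/w7.npz"));H=hsv(D['im'])
m=(H[...,0]>100)&(H[...,0]<130)&(H[...,1]>110)&(H[...,2]>30)
st=np.array([567.3,79.6]);ax=np.array([np.cos(np.radians(82.2)),np.sin(np.radians(82.2))])
for u in(200,240,281,320,360):
    v=np.nonzero(m[:200,u])[0].max();e=onz(D,u,v+.5,41)[:2]
    print(u,v,e,'along',(e-st)@ax,'depth z',pts(D,D['d'],(np.arange(420)[:,None]==v-4)&(np.arange(560)[None]==u))[0])
```

```text
200 137 [530.84072768 148.52338379] along 63.337602638531926 depth z [531.3463889  150.94742079  40.97897459]
240 137 [553.32974094 145.44524142] along 63.34004903739268 depth z [553.79979285 147.88041501  41.35664835]
281 138 [576.30470075 141.7438417 ] along 62.79095507536511 depth z [576.63815769 144.1792414   40.16431986]
320 137 [598.30248207 139.2896801 ] along 63.34494126016131 depth z [598.45598708 141.77479318  41.76083622]
360 137 [620.78621037 136.2122611 ] along 63.34738708411417 depth z [620.92328856 138.68826026  41.09192522]
```

The drive's face lies 60–63 mm ahead of the stud's axis (z ≈ 41), depending on the rim. A 40 mm slide leaves a gap of about 5–8 mm.

>>> jog_arm --moves '[{"grip":1,"translation":[0.008,0,0],"twist":[0,0,0]},{"grip":1,"translation":[0.012,0,0],"twist":[0,0,0]},{"grip":1,"translation":[0.012,0,0],"twist":[0,0,0]},{"grip":1,"translation":[0.008,0,0],"twist":[0,0,0]},{"grip":1,"translation":[0,0,0],"twist":[0,0,0]},{"grip":1,"translation":[0,0,0],"twist":[0,0,0]},{"grip":1,"translation":[0,0,0],"twist":[0,0,0]}]'

```text
clock: 9.0
eef_pos: [572.6, 118.6, 74.2]
tcp_rot: [-3.141, 0.0, 1.434]
contact_force: [-0.6, -0.3, -2.1]
opening: 0.176
```

```bash
python3 w.py w8; python3 han.py w8
python3 - <<'E'
from rig import r
from h import *
im,d=r.grab_frame('side');c=r.calibration('side');np.savez("pics/side1.npz",im=im,d=d,**c)
cv2.imwrite('pics/s1.png',cv2.resize(im[90:230,150:300],None,fx=4,fy=4,interpolation=2)[:,:,::-1])
E
```

```text
9.0 [572.630949   118.64151643  74.17350308] [-3.14128607e+00  2.81709016e-04  1.43436233e+00] 0.17616617093483553 [-0.55834719 -0.25870099 -2.08015552]
handle 100.6489068935978 ((572.5116577148438, 118.98638916015625), (43.807472229003906, 16.12413787841797), 81.10214233398438)
```

View pics/w8.png

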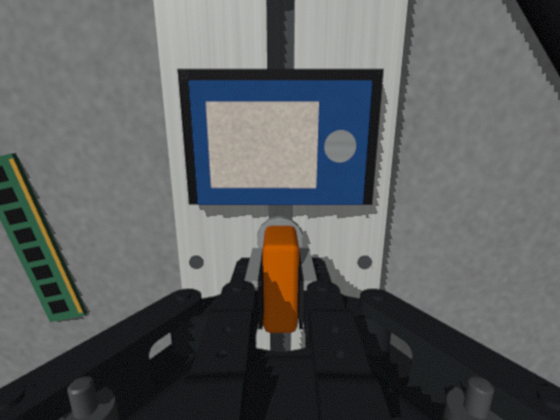

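View pics/s1.png

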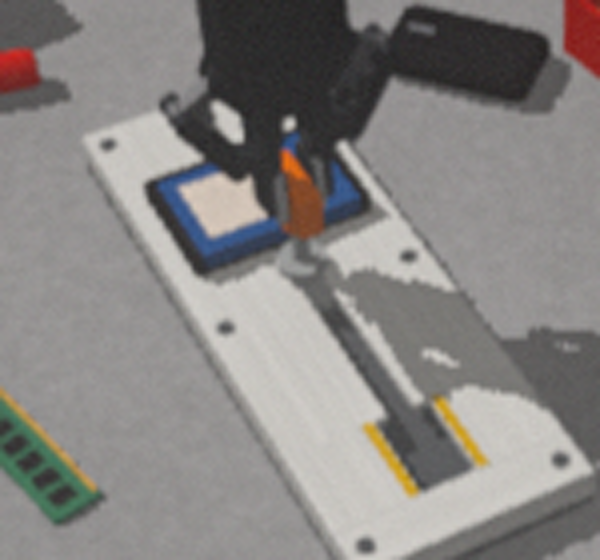

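Run:
```python
from h import *
D=dict(np.load("pics/w8.npz"));H=hsv(D['im'])
m=(H[...,0]>100)&(H[...,0]<130)&(H[...,1]>110)&(H[...,2]>30)
st=np.array([572.5,118.9]);ax=np.array([np.cos(np.radians(82.2)),np.sin(np.radians(82.2))])
for u in(210,240,320,350):
    v=np.nonzero(m[:230,u])[0].max();e=onz(D,u,v+.5,41)[:2];print(u,v,e,(e-st)@ax)
```

```text
210 204 [533.96024237 148.35422346] 23.95126301760202
240 204 [551.84438041 145.89509431] 23.94204215465331
320 204 [599.51904895 139.33966699] 23.917461625049928
350 204 [617.39091498 136.88222528] 23.908247089414147
```

Axis to face is about 23.9 mm, so the gap is about 9 mm. I'll go 4 mm closer, then turn a quarter.

>>> jog_arm --moves '[{"grip":1,"translation":[0.004,0,0],"twist":[0,0,0]},{"grip":1,"translation":[0,0,0],"twist":[0,0,0]},{"grip":1,"translation":[0,0,0],"twist":[0,0,0]},{"grip":1,"translation":[0,0,0],"twist":[0,0,-0.051]},{"grip":1,"translation":[0,0,0],"twist":[0,0,-0.08]},{"grip":1,"translation":[0,0,0],"twist":[0,0,-0.12]},{"grip":1,"translation":[0,0,0],"twist":[0,0,-0.12]},{"grip":1,"translation":[0,0,0],"twist":[0,0,-0.12]},{"grip":1,"translation":[0,0,0],"twist":[0,0,-0.12]},{"grip":1,"translation":[0,0,0],"twist":[0,0,-0.12]}]'

```text
clock: 9.93
eef_pos: [573.3, 122.4, 74.3]
tcp_rot: [-3.142, 0.0, 2.171]
contact_force: [0.4, 0.1, -1.2]
opening: 0.174
```

>>> jog_arm --moves '[{"grip":1,"translation":[0,0,0],"twist":[0,0,-0.12]},{"grip":1,"translation":[0,0,0],"twist":[0,0,-0.12]},{"grip":1,"translation":[0,0,0],"twist":[0,0,-0.12]},{"grip":1,"translation":[0,0,0],"twist":[0,0,-0.12]},{"grip":1,"translation":[0,0,0],"twist":[0,0,-0.12]},{"grip":1,"translation":[0,0,0],"twist":[0,0,-0.12]},{"grip":1,"translation":[0,0,0],"twist":[0,0,-0.12]},{"grip":1,"translation":[0,0,0],"twist":[0,0,0]},{"grip":1,"translation":[0,0,0],"twist":[0,0,0]},{"grip":1,"translation":[0,0,0],"twist":[0,0,0]}]'

```text
clock: 10.77
eef_pos: [573.4, 122.5, 74.3]
tcp_rot: [-3.142, -0.0, 3.001]
contact_force: [0.5, -0.3, -1.5]
opening: 0.176
```

```bash
python3 w.py w9; python3 han.py w9
python3 - <<'E'
from rig import r
from h import *
print(r.sense()['qpos'])
im,d=r.grab_frame('side')
cv2.imwrite('pics/s2.png',cv2.resize(im[90:230,150:300],None,fx=4,fy=4,interpolation=2)[:,:,::-1])
E
```

```text
10.7667 [573.35032282 122.46963698  74.28048645] [-3.14155512e+00 -6.34786885e-05  3.00068453e+00] 0.1764385352881651 [ 0.50431343 -0.31359535 -1.53736107]
handle 100.72727655991277 ((573.555419921875, 123.06647491455078), (16.111007690429688, 43.53842544555664), 81.88793182373047)
[ 2.07941908e-01  4.84371477e-01  1.83649229e+00 -2.46647179e-05
  8.20738829e-01 -1.22270282e+00]
```

View pics/w9.png

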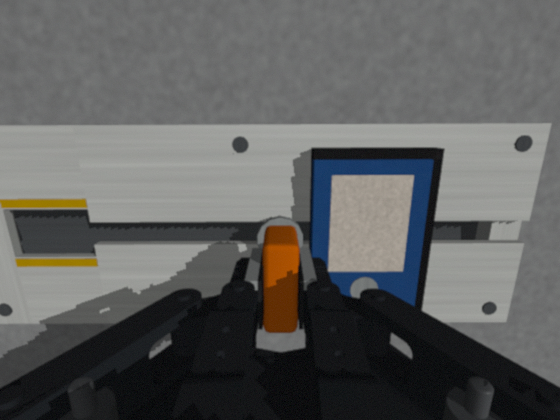

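View pics/s2.png

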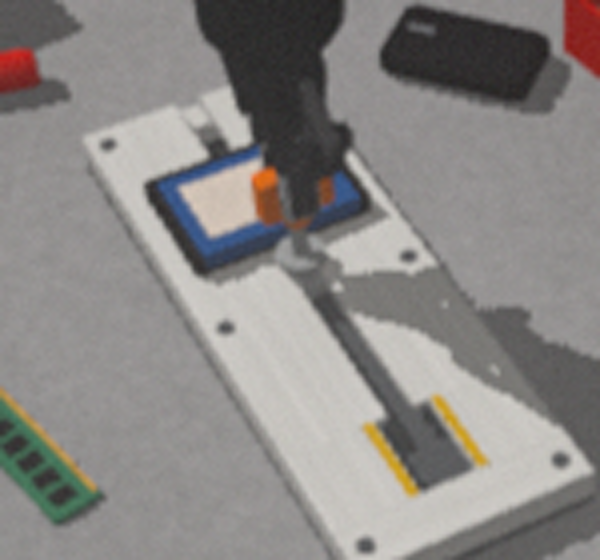

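The handle is now crossways and sits next to the drive. I'll lower 2.5 mm to the floor, let go and retreat.

>>> jog_arm --moves '[{"grip":1,"translation":[0,0,0.0015],"twist":[0,0,0]},{"grip":1,"translation":[0,0,0.001],"twist":[0,0,0]},{"grip":1,"translation":[0,0,0],"twist":[0,0,0]},{"grip":1,"translation":[0,0,0],"twist":[0,0,0]}]'

```text
clock: 11.2
eef_pos: [573.5, 122.6, 72.1]
tcp_rot: [3.142, 0.0, 3.004]
contact_force: [-1.5, -1.0, 3.7]
opening: 0.178
```

>>> jog_arm --moves '[{"grip":0.5,"translation":[0,0,0],"twist":[0,0,0]},{"grip":0.2,"translation":[0,0,0],"twist":[0,0,0]},{"grip":0.2,"translation":[0,0,0],"twist":[0,0,0]},{"grip":0.2,"translation":[0,0,0],"twist":[0,0,0]},{"grip":0.2,"translation":[0,0,-0.01],"twist":[0,0,0]},{"grip":0.2,"translation":[0,0,-0.02],"twist":[0,0,0]},{"grip":0.2,"translation":[0,0,-0.03],"twist":[0,0,0]},{"grip":0.2,"translation":[0,0,-0.03],"twist":[0,0,0]},{"grip":0.2,"translation":[0,0,-0.03],"twist":[0,0,0]},{"grip":0.2,"translation":[0,0,0],"twist":[0,0,0]}]'

```text
clock: 12.03
eef_pos: [576.7, 123.2, 198.6]
tcp_rot: [3.138, 0.009, 3.005]
contact_force: [1.2, -0.2, 1.3]
opening: 0.396
```

```bash
python3 w.py w10; python3 st.py w10
python3 - <<'E'
from rig import r
from h import *
D=dict(np.load("pics/w10.npz"));H=hsv(D['im'])
m=(H[...,0]>100)&(H[...,0]<130)&(H[...,1]>110)&(H[...,2]>30)
b,_,_=blob(m);v,u=np.nonzero(b);Q=np.array([onz(D,x,y,41)[:2] for x,y in zip(u,v)]);ax=np.array([np.cos(np.radians(82.2)),np.sin(np.radians(82.2))])
print('face along',np.percentile(Q@ax,1))
P=pts(D,D['d'],((H[...,0]<18)|(H[...,0]>172))&(H[...,1]>130)&(H[...,2]>50)); T=P[(P[:,2]>90)];print('stud along',T[:,:2].mean(0)@ax,T.mean(0))
im,d=r.grab_frame('side')
cv2.imwrite('pics/s3.png',cv2.resize(im[90:230,150:300],None,fx=4,fy=4,interpolation=2)[:,:,::-1])
im,d=r.grab_frame('top');cv2.imwrite('pics/t3.png',im[:,:,::-1])
E
```

```text
12.0333 [576.67945679 123.23836609 198.57445442] [3.13843552 0.00882984 3.00473249] 0.396004080627471 [ 1.16244403 -0.19109502  1.26007984]
[278.3364486 204.5815161] [269 178  19  54 963] [90.96054391 97.17317347 98.50378899]
depth top [572.47797438 123.00052906  97.1155517 ] ((573.4531860351562, 122.58905029296875), (15.22413158416748, 43.214290618896484), 82.48464965820312)
plane 92 ((572.9572143554688, 122.63898468017578), (15.377227783203125, 46.828006744384766), 82.49069213867188)
face along 218.95247422852546
stud along 199.30811538142837 [572.45109668 122.75332041  98.28116075]
```

View pics/w10.png

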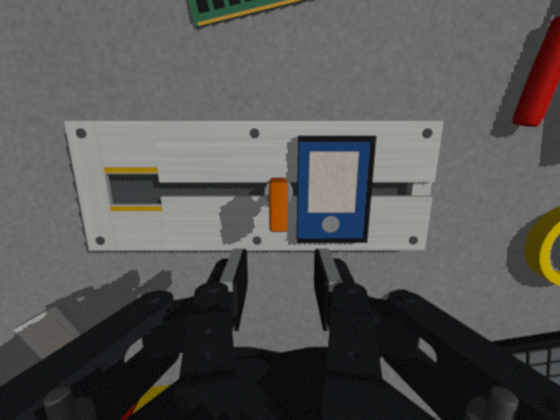

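View pics/s3.png

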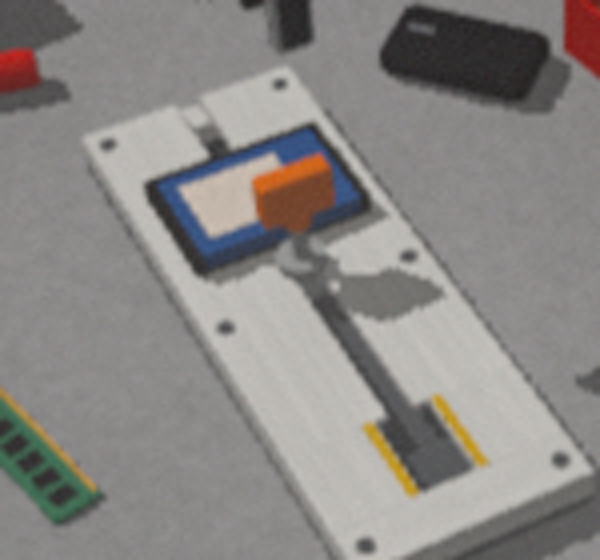

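View pics/t3.png

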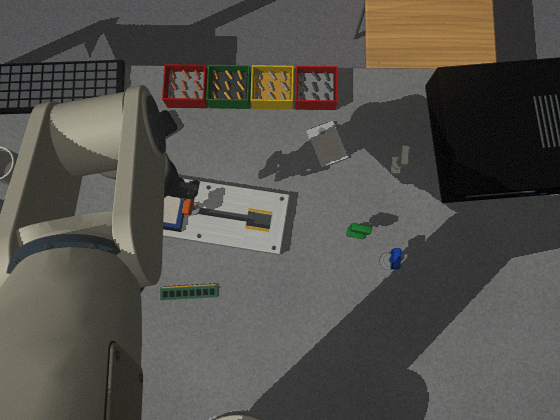

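The stud stands free with its top at z ≈ 98 (on the floor). It is crossways to within 1°, about 5 mm from the drive, and the blue stud is unmoved at (395,258).

```bash
python3 -c "
from rig import r
print(r.sign_off())"
```

```text
the job is handed in; nothing more can be done
None
```

I lowered the orange stud's head through the window and slid it lengthways up to the drive. There I turned it a quarter turn, set it on the cavity floor, let go and handed the job in at about 12 s. Sign-off gives no verdict, so what follows rests on my own last checks.

- **Position:** the stud stands upright, with its top at z ≈ 98 mm and so its head on the cavity floor. It is within about 1° of crossways. The axis is about 20 mm from the drive's face, leaving a gap of about 5 mm between collar and drive.
- **Other studs:** the blue stud is still at its original pixel in the top view, and green and white look undisturbed.
- **Forces:** the readings after each move stayed below about 6 N.
- **Disagreement:** the side and top cameras differed by about 5 mm in y, so I used the wrist camera for fine alignment. The drive's face came out 60 mm ahead from the fixed views and 63 mm from the wrist camera. Later wrist pictures supported the larger figure, because the drive sits flush with the nest's front. Either way the gap is under 15 mm.

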